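# Pack the cable box and hold its lid ready

## Task

Drop the two white charger bricks that lie in front of the laptop into the open cable box, then pick up the box's wooden lid with the bar handle, lift it over the microphone and the pen pot, and hold it level, centred and square over the box, a finger's width (about 15 mm) above the rim and touching neither box nor bricks, so that I can lead the cables out through the end slots before it is closed. Do not shift or knock the box, the microphone or the pen pot and never let the lid touch the box. Finish while still holding the lid there: do not put it down or let go.

Things in the scene. Friction and masses are not known exactly. Their poses are not given: they have to be found in the camera images.
- cable_box: white plastic cable box, open at the top, loose, about 0.9 kg: 210 long (its x) x 116 wide (its y) x 85 high, walls 4 thick (16 at the rounded corners), inner floor 8 above the desk, an open-topped cable slot 36 wide, 26 deep in each short end. Origin: centre of its underside, z up. It stands left or right of the microphone and pen pot, the lid on the other side.
- box_mouth (a point): centre of the cable box's mouth, level with the top of its rim, 85 above its underside; axes as the box
- lid: the box's lid, right way up on the desk, beyond microphone and pen pot from the box, loose, about 0.3 kg: light wooden board 214 (its x) x 120 (its y) x 10, on two wooden rails beneath (166 long, 6 deep, 95 apart over their outsides) that fit inside the box's long walls. Origin: centre of the underside of the rails, its lowest level; board top 16 above. Ends alike: fits either way round.
- lid_handle (a point): middle of the lid's handle, 48 above the lid's origin: a black metal bar 12 x 12, 120 long along the lid's x axis, on two posts at x = +-50, with 26 free height below it; its top is 54 above the lid's origin. Grip it from above across the bar (along the lid's y).
- brick_a: white charger brick, 67 x 66 x 28 high, lying flat on the desk in front of the laptop (a third one far behind the phone charger is not part of the job), loose, about 0.2 kg, the nearer of the two to the robot. Origin: centre of its underside; x and y along its sides, z up. Grip it from above across its y sides or its x sides.
- brick_b: the second white charger brick, the same as the first, the farther of the two
- microphone: black desk microphone on a round foot 89 across, 140 high, loose, standing between lid and box; leave it alone. Origin: centre of its underside, z up.
- pen_pot: oak pot of pens, 69 across, 154 high with the pens, loose, standing between lid and box, nearer the robot than the microphone; leave it alone. Origin: centre of its underside, z up.

How it is judged:
On the way, in this order (a step that is already met when the one before it is completed fails the run):
1. both charger bricks lie in the cable box, below its rim and let go (x of brick_a in the frame of cable_box between -0.1 and 0.1 m and y of brick_a in the frame of cable_box between -0.055 and 0.055 m and z of each of brick_a, brick_b in the frame of cable_box below 0.075 m and contact force between each of brick_a, brick_b and the fingers below 0.05 N and x of brick_b in the frame of cable_box between -0.1 and 0.1 m and y of brick_b in the frame of cable_box between -0.055 and 0.055 m and linear speed of each of brick_a, brick_b below 0.03 m/s), for 0.2 s.
2. the lid is lifted above the height of the pen pot and the microphone (height (world z) of lid above 0.155 m), for 0.1 s.
At the end, for the whole second after the job is handed in: Both bricks lie still in the box below its rim. The fingers hold the lid at rest, touching nothing else: rails 3 to 30 mm above the rim, centre within 10 mm of the mouth's centre seen from above, long axis within 0.09 rad of the box's, tilt under 0.09 rad (all of step 1 and horizontal distance between lid and box_mouth below 0.01 m and z of lid in the frame of box_mouth between 0.003 and 0.03 m and angle between the x axis of lid and the x axis of cable_box, either way round below 0.09 rad and angle between lid's own z axis and vertical below 0.09 rad and linear speed of lid below 0.02 m/s and contact force between lid and the fingers above 1 N and angle between cable_box's own z axis and vertical below 0.03 rad and contact force between lid and cable_box below 0.05 N and contact force between lid and brick_a below 0.05 N and contact force between lid and brick_b below 0.05 N and contact force between lid and microphone below 0.05 N and contact force between lid and pen_pot below 0.05 N); the arm keeps its last pose, push and grip.
It fails at once if the microphone is shifted by more than 20 mm or tipped (distance of microphone from where it was at the start of the episode above 0.02 m or angle between microphone's own z axis and vertical above 0.2 rad).
It fails at once if the pen pot is shifted by more than 20 mm or tipped (distance of pen_pot from where it was at the start of the episode above 0.02 m or angle between pen_pot's own z axis and vertical above 0.2 rad).
It fails at once if the cable box is shifted by more than 20 mm or tipped (distance of cable_box from where it was at the start of the episode above 0.02 m or angle between cable_box's own z axis and vertical above 0.2 rad).
It fails at once if the lid touches the cable box (contact force between lid and cable_box above 0.5 N).
It also fails if it takes over 72 s, if anything falls off the work surface, if the arm or the gripper's body presses on something with over 40 N, if the wrist force passes 120 N, or if a joint passes its speed limit or range.

## Robot

A 7-joint arm with a two-finger parallel gripper is mounted at the origin on a cart in front of the work surface, level with it; the furniture and walls round the work are solid. World frame = base frame: x ahead of the robot, y to its left, z up, the work surface at z = 0. Lengths are in m, angles in rad, forces in N, time in s.
With the tool pointing down it reaches from about 0.375 to 0.925 m from the base axis. Payload 3.1 kg.
Tool frame: the origin (TCP) lies between the finger pads; the fingertips stand 19 mm ahead of it and the grasp point (between the pads) is the TCP; z points along the fingers, y is the line along which they close (so a half turn about z gives the same grasp; the last joint's range is limited). The gripper opens to 85 mm and grips with 20 to 120 N. Pads are 22 mm wide; open, the fingers measure 114 mm over their backs; the gripper's body (76 mm by 85 mm) begins 54 mm behind the grasp point. The pads swing forward as they close: fully open they stand 13 mm farther back than shut.
Start: joints at [1.145, 0.383, 0.044, 1.598, -0.018, 1.161, -0.05], TCP at [0.209, -0.615, 0.227] pointing down, gripper open.
Joint ranges: [-2.61, 2.61], [-0.41, 2.15], [-1.48, 1.57], [0, 2.5], [-1.57, 4.71], [0.05, 1.97], [-2.85, 2.85]. Speed limits (rad/s): [2.79, 2.79, 3.14, 3.14, 3.14, 3.14, 3.14].

## Interface

Orientations are given as a unit quaternion [x, y, z, w].
In Python, from bench import move_ptp, movel, move_j, move_gripper, pause, inverse_kinematics, read_camera, camera_params, MotionError, sign_off, look_for, tip_of, read_time_s, read_qpos, read_joint_vel, read_effort, read_eef_pos, read_tcp_rot, read_ft_force, read_ft_torque, read_finger_gap, read_grasp_force gives the robot as it stands. Calls block until the motion is done:
- move_ptp(position, orientation): joint-space move of the TCP to a pose.
- movel(position, orientation=None, speed=0.15): straight line of the TCP; orientation=None keeps the orientation; speed is the mean speed in m/s.
- move_j(angles): joint-space move.
- move_gripper(opening, effort=None): finger opening in m; effort is the grip in N (None keeps the last); returns when the fingers have stopped.
- pause(seconds).
- inverse_kinematics(position, orientation): joint angles nearest the present ones, or None.
- read_camera(name): name is "scene" or "top" or "wrist"; returns the picture (384x512x3 uint8, red, green, blue); there is no depth.
- camera_params(name): a dict with "K" (3x3 intrinsics, pixels), "camera_from_world" (4x4, takes a point from world to camera coordinates). Camera axes: x right, y down, z forward; pixel columns grow to the right and rows downward; lengths in m; the calibration is good to about 2 mm. A picture is of the moment at which its call begins: read the wrist's pose just before it. camera_params takes no time and is no camera call; for the wrist camera it gives the pose at the moment of the call.
A pose or a line that the arm cannot do raises MotionError and nothing moves.
- sign_off(): hands the job in; it is judged then, once.
Trained networks look in the newest picture that a camera, given by its name, has taken for a name from the list of things; names that differ only in an ending like _2 or _b are one class to them, and where a whole thing is asked for, a point or a joint stands for the part that bears it (a point fixed in the world has none). Each returns a list of dicts, best first, with "confidence" (0 to 1); they miss things now and then, are a little off and sometimes report something else, mostly with a low value. They report only what shows in the picture. A call takes as long as a camera call.
- look_for(camera, name): "at" ([column, row] in pixels, amid what is visible of it).
- tip_of(camera, name): "at" ([column, row] in pixels: a listed point, or the origin of a listed thing).
Readings, each from a call of its own:
- read_time_s(): time.
- read_qpos(): joint angles.
- read_joint_vel(): joint speeds.
- read_effort(): joint torques, N m.
- read_eef_pos(): TCP position.
- read_tcp_rot(): TCP orientation.
- read_ft_force(): force on the tool from outside, world axes, zero at the start.
- read_ft_torque(): the same for the moment, N m.
- read_finger_gap(): finger opening in m.
- read_grasp_force(): force on a finger pad.
Only numpy, scipy, OpenCV 4.12 (cv2) and the standard library are available. Lean on these libraries where they do the work, as an engineer would, in place of code of your own. Each camera call takes 0.05 s, during which the arm holds its last target. There are 200 camera calls.

## Working session

There is one attempt and no reset: what is moved stays moved. The work goes in short steps, each a Python script; the robot and the scene stay as the last script left them, time stands still between calls to the robot, and variables do not carry over. Pictures are saved under pics/ and viewed, at most 10 in all, crops included, and the job is handed in when it is done.

```bash
ls; mkdir -p pics
python3 - <<'E'
from bench import *
import cv2,numpy as np
for c in("scene","top"):
    im=read_camera(c); cv2.imwrite(f"pics/{c}0.png",im[:,:,::-1])
    p=camera_params(c); print(c,p["K"],np.round(p["camera_from_world"],3))
    for n in("cable_box","lid","lid_handle","brick_a","microphone","pen_pot"):
        print(n,"L",[(np.round(d["at"]),round(d["confidence"],2)) for d in look_for(c,n)],"T",[(np.round(d["at"],1),round(d["confidence"],2)) for d in tip_of(c,n)])
    print("mouth",tip_of(c,"box_mouth"))
print(read_tcp_rot(),read_time_s())
E
```

```text
pics
scene [[459.48961903   0.         257.59624079]
 [  0.         459.48961903 189.35994181]
 [  0.           0.           1.        ]] [[-0.465 -0.885  0.018  0.263]
 [-0.363  0.171 -0.916  0.282]
 [ 0.808 -0.432 -0.401  1.117]
 [ 0.     0.     0.     1.   ]]
cable_box L [(array([281., 191.]), 0.19)] T [(array([345.9, 201.8]), 0.92)]
lid L [(array([162., 232.]), 0.79)] T [(array([162.8, 235.7]), 0.66)]
lid_handle L [(array([158., 237.]), 0.6), (array([334., 186.]), 0.52)] T [(array([157.7, 223.1]), 0.73), (array([352. , 179.6]), 0.43), (array([279.7, 205.9]), 0.28)]
brick_a L [(array([249., 233.]), 0.7), (array([161., 235.]), 0.7), (array([227., 210.]), 0.57)] T [(array([252.9, 238.3]), 0.89), (array([226.1, 214.2]), 0.55)]
microphone L [(array([282., 192.]), 0.8)] T [(array([281.9, 205.1]), 0.8)]
pen_pot L [(array([337., 188.]), 0.27)] T [(array([298.7, 218.1]), 0.83)]
mouth [{'at': [350.7, 179.4], 'confidence': 0.89}]
top [[440.76791379   0.         256.59948764]
 [  0.         440.76791379 192.93752498]
 [  0.           0.           1.        ]] [[ 0.02  -1.     0.012 -0.013]
 [-0.991 -0.022 -0.133  0.523]
 [ 0.133 -0.009 -0.991  1.107]
 [ 0.     0.     0.     1.   ]]
cable_box L [(array([387., 201.]), 0.56), (array([125., 182.]), 0.18)] T [(array([383.2, 202.6]), 0.89)]
lid L [(array([128., 183.]), 0.6)] T [(array([128.9, 183.1]), 0.78)]
lid_handle L [(array([126., 180.]), 0.94)] T [(array([121.4, 175.1]), 0.58)]
brick_a L [(array([210., 166.]), 0.65), (array([218., 225.]), 0.56)] T [(array([225. , 227.4]), 0.84), (array([210.8, 167.4]), 0.76)]
microphone L [(array([294., 173.]), 0.73)] T [(array([296.6, 177.1]), 0.96)]
pen_pot L [(array([295., 215.]), 0.85), (array([384., 202.]), 0.27)] T [(array([291.3, 219.9]), 0.9)]
mouth [{'at': [389.7, 197.5], 'confidence': 0.75}]
[ 9.86594965e-01  1.63188154e-01 -5.18782575e-06  2.92145592e-05] 1.4
```

View pics/scene0.png

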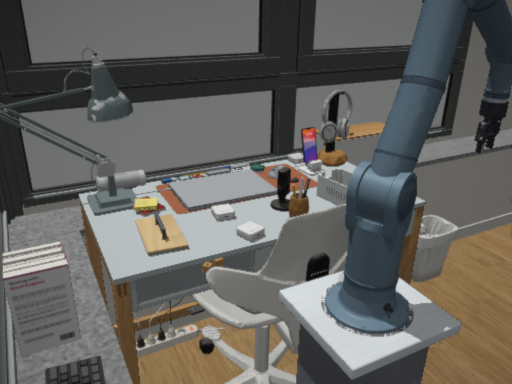

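View pics/top0.png

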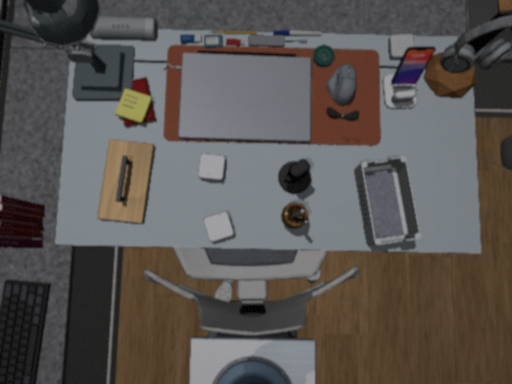

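```bash
cat > h.py <<'E'
from bench import *
import cv2,numpy as np
def P(c): 
    p=camera_params(c); return p["K"]@p["camera_from_world"][:3]
def tri(obs): # [(P,uv)]
    A=np.vstack([r for M,(u,v) in obs for r in (u*M[2]-M[0],v*M[2]-M[1])])
    X=np.linalg.lstsq(A[:,:3],-A[:,3],rcond=None)[0]
    e=[np.round((M@np.r_[X,1])[:2]/(M@np.r_[X,1])[2]-uv,1).tolist() for M,uv in obs]
    return X,e
def plane(M,uv,z): # pixel -> xy at height z
    u,v=uv; A=np.vstack((u*M[2]-M[0],v*M[2]-M[1]))
    return np.linalg.solve(A[:,:2],-A[:,2]*z-A[:,3])
def down(yaw): # tool x along yaw, pointing down
    return [float(np.cos(yaw/2)),float(np.sin(yaw/2)),0.,0.]
E
python3 - <<'E'
from h import *
S,T=P("scene"),P("top")
for n,s,t,z in(("box",(345.9,201.8),(383.2,202.6),0),("mouth",(350.7,179.4),(389.7,197.5),.085),("lid",(162.8,235.7),(128.9,183.1),0),("handle",(157.7,223.1),(121.4,175.1),.048),("a",(252.9,238.3),(225,227.4),0),("b",(226.1,214.2),(210.8,167.4),0),("mic",(281.9,205.1),(296.6,177.1),0),("pot",(298.7,218.1),(291.3,219.9),0)):
    X,e=tri([(S,s),(T,t)]); print(n,X.round(3),e,plane(S,s,z).round(3),plane(T,t,z).round(3))
E
```

```text
box [ 0.512 -0.34  -0.008] [[0.9, -0.1], [-1.1, -0.8]] [ 0.5   -0.326] [ 0.509 -0.341]
mouth [ 0.509 -0.338  0.082] [[-1.6, 0.1], [1.9, 1.4]] [ 0.502 -0.338] [ 0.512 -0.332]
lid [ 0.547  0.339 -0.001] [[0.0, 0.0], [-0.0, -0.0]] [0.546 0.34 ] [0.547 0.339]
handle [0.562 0.349 0.038] [[-0.1, -0.0], [0.1, 0.0]] [0.543 0.353] [0.56  0.346]
a [ 0.436  0.082 -0.017] [[0.6, 0.1], [-0.7, -0.4]] [0.411 0.098] [0.434 0.079]
b [0.589 0.115 0.007] [[-2.0, -0.4], [2.4, 1.5]] [0.596 0.105] [0.594 0.122]
mic [ 0.575 -0.106 -0.   ] [[1.0, 0.0], [-1.2, -0.7]] [ 0.576 -0.102] [ 0.573 -0.109]
pot [ 0.457 -0.096  0.005] [[-0.2, -0.0], [0.2, 0.2]] [ 0.465 -0.102] [ 0.458 -0.096]
```

The scene picture shows the lid left at (162,233), bricks at (250,231) and (223,212), and mic and pot at (282,190) and (298,205). The box is on the right at (345,188). In the top picture the lid is at (127,181), the bricks at (212,167) and (219,227), and the box at (387,202), slightly rotated. The networks agree with both, so I'll take close views next.

Run:
```python
from h import *
import pickle
D={}
def snap(k,names):
    M=P("wrist"); im=read_camera("wrist"); cv2.imwrite(f"pics/w_{k}.png",im[:,:,::-1])
    D[k]=(M,{n:[(d["at"],round(d["confidence"],2)) for d in tip_of("wrist",n)] for n in names})
    C=-np.linalg.inv(M[:,:3])@M[:,3]; print(k,read_eef_pos().round(3),"cam",C.round(3),read_time_s())
    for n in names: print("  ",n,[(np.round(a,1).tolist(),c) for a,c in D[k][1][n]])
q=down(0.)
movel([.209,-.615,.36],speed=.3)
for k,p,n in(("box1",(.46,-.34,.40),("cable_box","box_mouth")),("box2",(.46,-.26,.40),("cable_box","box_mouth")),("br1",(.46,.05,.38),("brick_a",)),("br2",(.46,.13,.38),("brick_a",)),("lid1",(.48,.30,.38),("lid","lid_handle")),("lid2",(.48,.37,.38),("lid","lid_handle"))):
    try: move_ptp(p,q); snap(k,n)
    except MotionError as e: print(k,e)
pickle.dump(D,open("D.pkl","wb"))
a=[cv2.imread(f"pics/w_{k}.png") for k in D]
a=[cv2.resize(x,(400,300)) for x in a[::2]]; a.append(a[0]*0)
cv2.imwrite("pics/m1.png",np.vstack((np.hstack(a[:2]),np.hstack(a[2:4]))))
```

```text
box1 [ 0.459 -0.342  0.4  ] cam [ 0.538 -0.342  0.546] 3.5417
   cable_box [([255.8, 118.5], 0.9), ([256.9, 118.3], 0.35)]
   box_mouth [([255.1, 118.9], 0.77)]
box2 [ 0.459 -0.262  0.4  ] cam [ 0.539 -0.259  0.548] 4.1083
   cable_box [([299.0, 116.6], 0.84)]
   box_mouth [([305.8, 118.4], 0.73)]
br1 [0.461 0.048 0.38 ] cam [0.54  0.047 0.527] 5.3917
   brick_a [([213.8, 66.7], 0.83), ([235.2, 156.8], 0.65)]
br2 [0.461 0.128 0.38 ] cam [0.539 0.131 0.528] 5.9083
   brick_a [([278.9, 155.6], 0.91), ([259.7, 68.2], 0.62)]
lid1 [0.481 0.297 0.38 ] cam [0.56  0.298 0.527] 6.775
   lid [([231.8, 104.4], 0.85)]
   lid_handle [([232.5, 108.0], 0.6)]
lid2 [0.481 0.368 0.38 ] cam [0.559 0.37  0.527] 7.3083
   lid [([271.3, 103.9], 0.83)]
   lid_handle [([274.9, 106.2], 0.97)]
```

View pics/m1.png

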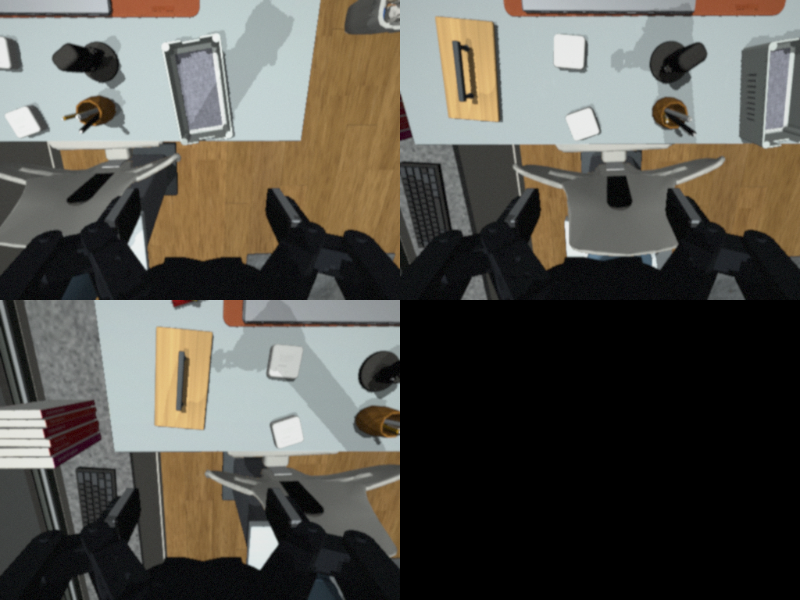

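The mosaic shows, in half-turn wrist views: the box at (197,88) in the first tile, bricks at (570,52) and (583,124) with the lid at (468,70) in the second, and the lid at (183,378) in the third. Now I'll refine the outlines by segmentation, mapped at the known top heights.

Run:
```python
from h import *
import pickle
D=pickle.load(open("D.pkl","rb")); S,T=P("scene"),P("top")
g=lambda k,n,i=0:(D[k][0],D[k][1][n][i][0])
R={"box":[(S,(345.9,201.8)),(T,(383.2,202.6)),g("box1","cable_box"),g("box2","cable_box")],
"mouth":[(S,(350.7,179.4)),(T,(389.7,197.5)),g("box1","box_mouth"),g("box2","box_mouth")],
"lid":[(S,(162.8,235.7)),(T,(128.9,183.1)),g("lid1","lid"),g("lid2","lid")],
"handle":[(T,(121.4,175.1)),g("lid1","lid_handle"),g("lid2","lid_handle")],
"a":[(S,(252.9,238.3)),(T,(225,227.4)),g("br1","brick_a",1),g("br2","brick_a",0)],
"b":[(S,(226.1,214.2)),(T,(210.8,167.4)),g("br1","brick_a",0),g("br2","brick_a",1)]}
X={}
for k,o in R.items(): X[k],e=tri(o); print(k,X[k].round(3),e)
def seg(k,mask,z,near,amin):
    M=D[k][0]; n,l,st,ce=cv2.connectedComponentsWithStats(mask.astype(np.uint8))
    for i in range(1,n):
        if st[i,4]<amin: continue
        c,_=cv2.findContours((l==i).astype(np.uint8),cv2.RETR_EXTERNAL,cv2.CHAIN_APPROX_NONE)
        W=np.array([plane(M,p[0],z) for p in max(c,key=len)],np.float32)
        (cx,cy),(w,h),a=cv2.minAreaRect(W)
        if np.hypot(cx-near[0],cy-near[1])<.07: print(k,st[i,4],"c",round(cx,4),round(cy,4),"size",round(w,4),round(h,4),"ang",round(np.radians(a),3))
for k in D:
    im=cv2.imread(f"pics/w_{k}.png"); h=cv2.cvtColor(im,cv2.COLOR_BGR2HSV); H,Sa,V=[h[:,:,i] for i in range(3)]
    wh=(V>215)&(Sa<22); 
    if k[:3]=="lid": 
        wd=cv2.morphologyEx(((H>8)&(H<24)&(Sa>70)&(V>150)).astype(np.uint8),cv2.MORPH_OPEN,np.ones((3,3)));seg(k,wd,.016,X["lid"],500)
        seg(k,(V<90),.054,X["handle"],100)
    if k[:2]=="br": 
        for n in"ab": print(n,end=" "); seg(k,wh,.028,X[n],200)
    if k[:3]=="box": seg(k,wh,.085,X["mouth"],300)
    for n in"ab":
        if k=="br1":
            M=D[k][0];p=M@np.r_[X[n][:2],.028,1];u,v=(p[:2]/p[2]).astype(int);print(h[v,u-36:u+37:4].tolist())
M=D["box1"][0];im=cv2.imread("pics/w_box1.png");cv2.imwrite("pics/boxcrop.png",cv2.resize(im[30:195,190:320],None,fx=3.6,fy=3.6,interpolation=cv2.INTER_CUBIC))
```

```text
box [ 0.509 -0.337 -0.004] [[0.9, -0.4], [-1.9, 0.4], [1.3, -3.3], [1.0, -0.0]]
mouth [ 0.509 -0.337  0.082] [[-1.7, 0.0], [1.5, 1.6], [1.1, -0.8], [1.2, 1.1]]
lid [ 0.549  0.342 -0.002] [[-0.9, 0.3], [-0.7, -0.7], [3.3, 1.5], [3.8, 1.3]]
handle [0.552 0.341 0.072] [[-0.8, 1.4], [-0.5, -3.3], [3.5, -2.3]]
a [ 0.434  0.086 -0.015] [[-0.1, -0.0], [-2.2, 0.3], [4.8, -1.0], [3.0, 0.0]]
b [0.59  0.119 0.007] [[-3.1, -0.4], [1.0, 1.1], [4.1, 2.4], [6.6, 0.6]]
box1 325 c 0.5131 -0.2753 size 0.035 0.1863 ang 1.534
box1 518 c 0.4949 -0.3702 size 0.0652 0.1665 ang 1.274
a br1 1112 c 0.4362 0.0967 size 0.0609 0.062 ang 0.326
b br1 1504 c 0.5934 0.1196 size 0.0614 0.0616 ang 1.499
[[86, 19, 199], [92, 19, 199], [90, 18, 198], [93, 14, 202], [60, 1, 235], [0, 0, 233], [30, 1, 233], [30, 1, 234], [60, 1, 235], [60, 1, 235], [60, 1, 235], [60, 1, 235], [60, 1, 229], [84, 16, 80], [96, 20, 192], [94, 19, 201], [90, 19, 200], [94, 19, 200], [94, 20, 202]]
[[96, 19, 199], [92, 18, 199], [88, 18, 200], [90, 16, 196], [90, 9, 192], [60, 1, 233], [90, 1, 233], [60, 1, 233], [60, 1, 233], [30, 1, 233], [0, 0, 233], [60, 1, 233], [30, 1, 233], [45, 2, 234], [60, 4, 120], [90, 18, 131], [90, 19, 197], [93, 15, 198], [92, 18, 199]]
a br2 1105 c 0.4359 0.0962 size 0.0611 0.0617 ang 0.324
b br2 1454 c 0.5935 0.1197 size 0.0617 0.0612 ang 1.483
lid1 7501 c 0.552 0.3456 size 0.1177 0.212 ang 1.481
lid1 401 c 0.55 0.3372 size 0.0105 0.1112 ang 1.473
lid2 7661 c 0.5522 0.3455 size 0.118 0.2118 ang 1.483
lid2 292 c 0.5499 0.3433 size 0.0139 0.1127 ang 1.479
```

View pics/boxcrop.png

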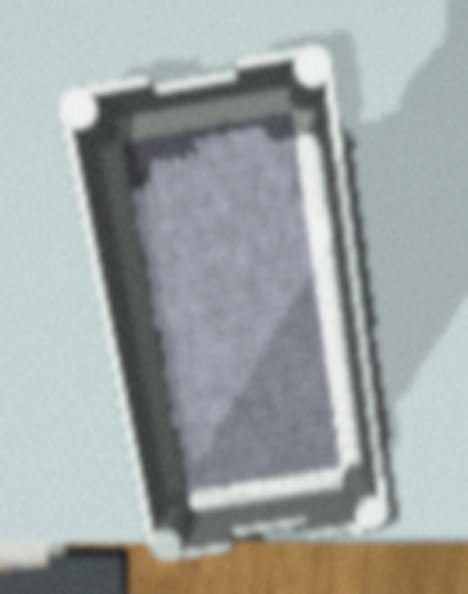

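The crop shows the box rim with corner caps at about (78,107), (312,67), (165,543) and (372,510). Its long axis is turned about 0.16 rad from world x. Next: compute the box pose and move brick A.

```bash
cat > box.py <<'E'
from h import *
import pickle
_M=pickle.load(open("D.pkl","rb"))["box1"][0]
c=np.array([plane(_M,(190+x/3.6,30+y/3.6),.085) for x,y in((78,107),(312,67),(165,543),(372,510))])
BOX=c.mean(0); d=c[0]+c[1]-c[2]-c[3]; BY=float(np.arctan2(d[1],d[0]))
if __name__=="__main__":
    print("corners",c.round(3).tolist(),"centre",BOX.round(4),"yaw",BY,"L",np.linalg.norm(d)/2,"W",np.linalg.norm(c[0]+c[2]-c[1]-c[3])/2)
E
python3 box.py
cat > put.py <<'E'
from box import *
def grab(xy,yaw,z=.021):
    q=down(yaw); move_gripper(.085,40)
    move_ptp([*xy,.2],q); movel([*xy,z],q,speed=.15); move_gripper(.05,40); 
    print("gap",read_finger_gap(),"F",read_grasp_force(),read_eef_pos().round(4),read_time_s())
    movel([*xy,.27],q,speed=.25); print("lifted gap",read_finger_gap())
def drop(s):
    xy=BOX+s*np.array([np.cos(BY),np.sin(BY)])
    for yaw in(BY-np.pi/2,BY+np.pi/2):
        j=inverse_kinematics([*xy,.27],down(yaw))
        if j is not None: break
    q=down(yaw); print("yaw",yaw)
    movel([*xy,.27],q,speed=.22); movel([*xy,.048],q,speed=.15)
    print("ft",read_ft_force().round(1)); move_gripper(.078,40); pause(.2)
    movel([*xy,.27],q,speed=.25); print("t",read_time_s())
E
python3 - <<'E'
from put import *
for yaw in(BY-np.pi/2,BY+np.pi/2): print(yaw,inverse_kinematics([*BOX,.05],down(yaw)),inverse_kinematics([*BOX,.27],down(yaw)))
for yaw in(.325,.325-np.pi/2): print(yaw,inverse_kinematics([.436,.0965,.021],down(yaw)))
E
```

```text
corners [[0.595, -0.269], [0.61, -0.368], [0.404, -0.301], [0.42, -0.4]] centre [ 0.5071 -0.3344] yaw 0.16319205209720788 L 0.19343916904104352 W 0.09985407930399831
-1.4076042746976887 [ 0.82348422  0.54626698 -0.38402691  1.80813518  0.26497448  0.8378526
 -2.66697899] [ 0.91427216  0.31053282 -0.48687723  1.63602741  0.15212198  1.23284877
 -2.58180692]
1.7339883788921044 [ 0.90810446  0.56765687 -0.49212462  1.8038647   0.34320125  0.8555771
  0.41656427] [ 0.82723607  0.29624038 -0.37850099  1.64032803  0.11483193  1.22700639
  0.5881161 ]
0.325 [ 0.36012925  0.43237283 -0.7410058   2.18296449  0.46384177  0.68443937
 -1.94862096]
-1.2457963267948966 [-0.93803681  0.4074326   0.70698421  2.23956003 -0.4494575   0.63403388
 -2.71882621]
```

```bash
sed -i 's/for yaw in(BY-np.pi\/2,BY+np.pi\/2):/for yaw in(BY+np.pi\/2,BY-np.pi\/2):/' put.py
python3 - <<'E'
from put import *
grab([.436,.0965],.325)
if read_finger_gap()>.055: drop(-.045)
im=read_camera("wrist"); cv2.imwrite("pics/afterA.png",im[:,:,::-1])
print("top box",tip_of("top","cable_box")[:1])
E
```

```text
gap 0.05007392458811046 F 0.0 [0.4361 0.0964 0.0212] 10.5583
lifted gap 0.05016713043186182
top box [{'at': [383.2, 202.6], 'confidence': 0.89}]
```

View pics/afterA.png

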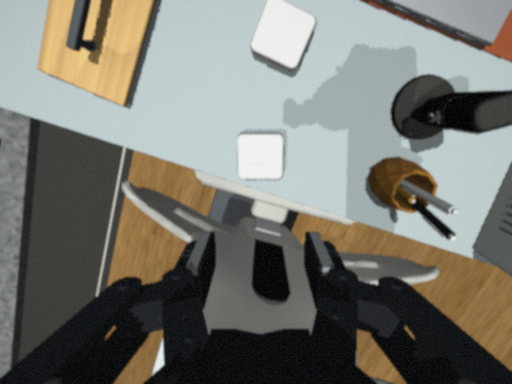

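The grasp missed: the brick still sits at about (260,155), aligned with the fingers. I'll re-measure it.

Run:
```python
from put import *
def look(tag):
    M=P("wrist"); im=read_camera("wrist"); h=cv2.cvtColor(im,cv2.COLOR_RGB2HSV)
    n,l,st,ce=cv2.connectedComponentsWithStats(((h[:,:,2]>215)&(h[:,:,1]<22)).astype(np.uint8))
    for i in range(1,n):
        if 500<st[i,4]<12000:
            c,_=cv2.findContours((l==i).astype(np.uint8),0,1)
            r=cv2.minAreaRect(np.array([plane(M,p[0],.028) for p in c[0]],np.float32))
            print(tag,np.round(r[0],4),np.round(r[1],4),np.radians(r[2]).round(3))
    C=-np.linalg.inv(M[:,:3])@M[:,3]
    p=camera_params("wrist")["camera_from_world"]; print("cam",C.round(3),"axis",p[2,:3].round(3),read_eef_pos().round(3),read_finger_gap(),read_tcp_rot().round(3))
look("27")
move_gripper(.085)
print(read_finger_gap())
move_ptp([.40,.0965,.2],down(.325)); look("20")
```

```text
27 [0.5935 0.1199] [0.0625 0.0624] 1.489
27 [0.4364 0.0965] [0.0601 0.0626] 0.326
cam [0.51  0.121 0.415] axis [-0.294 -0.098 -0.951] [0.435 0.096 0.268] 0.05006522952016601 [ 0.987  0.162 -0.002 -0.   ]
0.08484167184006482
20 [0.5653 0.1143] [0.0191 0.0564] 0.325
20 [0.4371 0.0965] [0.06   0.0614] 0.326
cam [0.475 0.121 0.347] axis [-0.289 -0.097 -0.952] [0.401 0.097 0.201] 0.08480798588715165 [ 0.987  0.162  0.001 -0.   ]
```

Run:
```python
from put import *
q=down(.325); xy=[.4365,.0965]
move_ptp([*xy,.1],q); movel([*xy,.013],q,speed=.15)
f0=read_ft_force()
a=read_camera("wrist")
for g in(.075,.068,.064,.060):
    move_gripper(g,40); print(g,read_finger_gap(),read_grasp_force(),(read_ft_force()-f0).round(1),read_eef_pos().round(4))
b=read_camera("wrist")
cv2.imwrite("pics/g1.png",cv2.resize(np.hstack((a,b)),(800,300))[:,:,::-1]); print(read_time_s())
```

```text
0.075 0.07506129645402411 0.0 [ 0.7 -0.1  0.4] [0.4371 0.0965 0.0136]
0.068 0.06777202529569279 0.0 [ 0.5 -0.3  0.3] [0.4365 0.0965 0.013 ]
0.064 0.06431114215004725 34.090091586112976 [-1.1 -1.2  5.6] [0.4365 0.0964 0.0134]
0.06 0.06421872217157054 42.21704363822937 [-1.6 -1.7  6.5] [0.4365 0.0963 0.0135]
15.0417
```

View pics/g1.png

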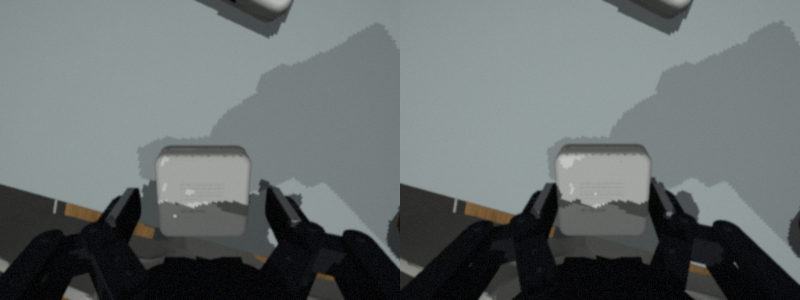

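The fingers now hold the brick on its sides at a gap of 64 mm. Next is a lift test with a check before carrying.

Run:
```python
from put import *
move_gripper(.055,60); print(read_finger_gap())
q=down(.325); movel([.4365,.0965,.05],q,speed=.08); print(read_finger_gap(),read_grasp_force())
movel([.4365,.0965,.27],q,speed=.25); print(read_finger_gap(),read_grasp_force())
if read_finger_gap()>.06: 
    drop(-.045)
    M=P("wrist"); im=read_camera("wrist"); cv2.imwrite("pics/afterA2.png",im[:,:,::-1]); np.save("M_A2.npy",M)
```

```text
0.06361164323017875
0.06278434181793541 66.14645719528198
0.0629303102248254 66.24908924102783
yaw 1.7339883788921044
ft [-0.2  0.3 -2.2]
t 22.2417
```

Run:
```python
from put import *
xy=[.5935,.1198]; q=down(-.08)
move_gripper(.085,60)
movel([*xy,.27],q,speed=.3); movel([*xy,.0115],q,speed=.2)
move_gripper(.055,60); print(read_finger_gap(),read_grasp_force(),read_ft_force().round(1))
movel([*xy,.05],q,speed=.1); print(read_finger_gap(),read_grasp_force())
if read_finger_gap()>.06:
    movel([*xy,.27],q,speed=.3); print(read_finger_gap())
    if read_finger_gap()>.06: drop(.045)
    move_gripper(.085,60)
    move_ptp([.46,-.30,.36],down(0.)); np.save("M_B.npy",P("wrist")); im=read_camera("wrist"); cv2.imwrite("pics/afterB.png",im[:,:,::-1])
    print(tip_of("wrist","box_mouth")); print(tip_of("wrist","cable_box"),read_time_s())
```

```text
0.06348508941235938 65.29781341552734 [-1.3 -0.8  4.7]
0.06345545431777812 65.99173665046692
0.06340723628868598
yaw 1.7339883788921044
ft [ 0.4  0.6 -1.8]
t 33.4667
[]
[{'at': [279.8, 116.9], 'confidence': 0.74}] 35.2417
```

```bash
python3 -c "
import cv2;a=cv2.imread('pics/afterB.png');cv2.imwrite('pics/afterBc.png',cv2.resize(a[20:220,180:400],None,fx=2.9,fy=2.9,interpolation=2))"
```

```text
(no output)
```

View pics/afterBc.png

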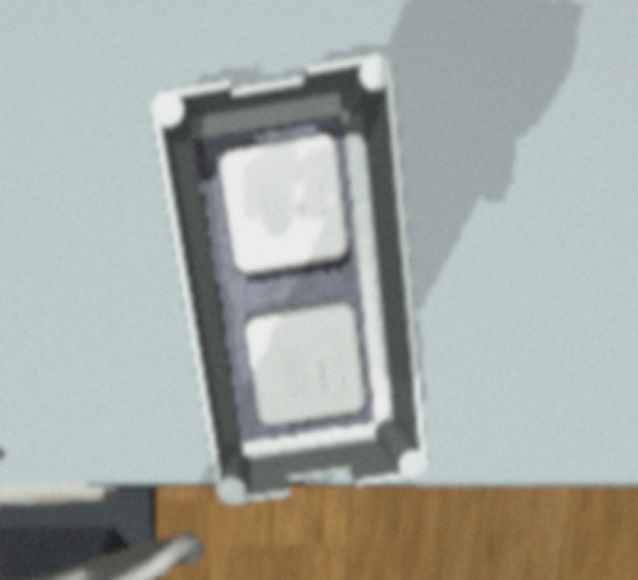

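The picture shows both bricks lying flat in the box at (285,205) and (305,365), and the box is undisturbed. Caps are at (168,108), (372,72), (232,488) and (412,462). Next, a close check of the lid.

Run:
```python
from put import *
M=np.load("M_B.npy")
c=np.array([plane(M,(180+x/2.9,20+y/2.9),.085) for x,y in((168,108),(372,72),(232,488),(412,462))]); d=c[0]+c[1]-c[2]-c[3]
print("box",BOX.round(4),BY,"->",c.mean(0).round(4),np.arctan2(d[1],d[0]))
q=down(-.089)
def look():
    M=P("wrist"); im=read_camera("wrist"); h=cv2.cvtColor(im,cv2.COLOR_RGB2HSV); H,S,V=[h[:,:,i] for i in range(3)]
    wd=cv2.morphologyEx(((H>8)&(H<24)&(S>70)&(V>110)).astype(np.uint8),cv2.MORPH_OPEN,np.ones((3,3)))
    cs,_=cv2.findContours(wd,0,1); cc=max([k for k in cs if k[:,0,1].mean()<260],key=cv2.contourArea)
    r=cv2.minAreaRect(np.array([plane(M,p[0],.016) for p in cc],np.float32)); print("lid",np.round(r[0],4),np.round(r[1],4),np.radians(r[2]).round(4))
    t=tip_of("wrist","lid_handle"); print([(plane(M,k["at"],.048).round(4),k["confidence"]) for k in t])
    return im,M,t[0]["at"] if t else None
move_gripper(.05,60)
movel([.46,-.30,.36],q,speed=.3);movel([.50,.3455,.30],q,speed=.3); im,M1,t1=look()
movel([.53,.3455,.22],q,speed=.2); im2,M2,t2=look()
if t1 and t2: print(tri([(M1,t1),(M2,t2)]))
cv2.imwrite("pics/lidc.png",cv2.resize(np.hstack((im,im2)),(800,300))[:,:,::-1]); print(read_time_s())
```

```text
box [ 0.5071 -0.3344] 0.16319205209720788 -> [ 0.5073 -0.3339] 0.16422110071810325
lid [0.5521 0.3457] [0.1184 0.2114] 1.4803
[(array([0.55  , 0.3426]), 0.73), (array([0.554 , 0.3484]), 0.48)]
lid [0.5528 0.3458] [0.1184 0.2101] 1.4831
[(array([0.549 , 0.3452]), 0.69)]
(array([0.55075064, 0.34376318, 0.05785807]), [[-0.9, 0.0], [1.1, -0.0]])
39.025
```

View pics/lidc.png

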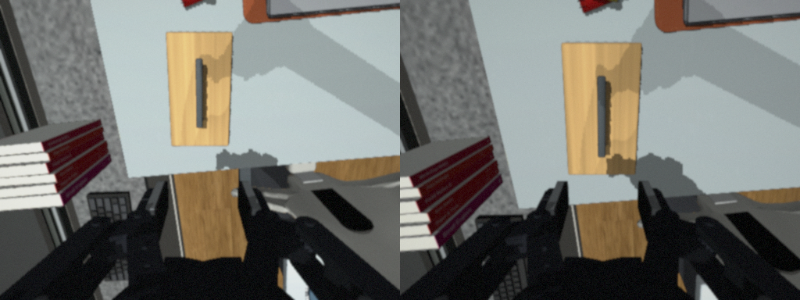

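The picture shows the lid, with its bar, centred between the fingers at (199,92) and (602,117). It is consistent with (0.552, 0.3457) and yaw −0.089. Now I grasp it.

Run:
```python
from put import *
q=down(-.089); xy=[.552,.3455]
movel([*xy,.12],q,speed=.2); movel([*xy,.046],q,speed=.1)
print(read_ft_force().round(1),read_eef_pos().round(4))
move_gripper(.0,80); print(read_finger_gap(),read_grasp_force(),read_eef_pos().round(4))
movel([*xy,.09],q,speed=.1); print(read_finger_gap(),read_ft_force().round(1),read_time_s())
if read_finger_gap()>.008:
    movel([*xy,.26],q,speed=.15)
    q2=down(.1637); movel([.5072,-.3342,.26],q2,speed=.2)
    print(read_finger_gap(),read_ft_force().round(1),read_ft_torque().round(2),read_eef_pos().round(4),read_tcp_rot().round(4),read_time_s())
    np.save("M_L.npy",P("wrist")); im=read_camera("wrist"); s=read_camera("scene"); cv2.imwrite("pics/held.png",cv2.resize(np.hstack((im,s)),(800,300))[:,:,::-1]); cv2.imwrite("pics/held_full.png",im[:,:,::-1])
```

```text
[ 0.1  1.1 -0.1] [0.5523 0.346  0.0464]
0.007904871635772318 78.59929718077183 [0.5525 0.346  0.0471]
0.00792724292354583 [-0.1 -0.2 -4.1] 41.6417
```

The gap reads 7.9 mm on the 12 mm bar because the pads give. Force on the pads plus a −4 N load show the lid is held, so I continue.

Run:
```python
from put import *
q=down(-.089); xy=[.552,.3455]
movel([*xy,.26],q,speed=.15); print(read_finger_gap(),read_ft_force().round(1))
q2=down(.1637); movel([.5072,-.3342,.26],q2,speed=.2); pause(.3)
print(read_finger_gap(),read_grasp_force(),read_ft_force().round(1),read_ft_torque().round(2),read_eef_pos().round(4),read_tcp_rot().round(4),read_time_s())
np.save("M_L.npy",P("wrist")); im=read_camera("wrist"); s=read_camera("scene"); cv2.imwrite("pics/held.png",cv2.resize(np.hstack((im,s)),(800,300))[:,:,::-1]); cv2.imwrite("pics/held_full.png",im[:,:,::-1])
```

```text
0.008099569017786589 [-0.1 -0.7 -3. ]
0.00786228102008584 78.36088950745761 [-0.1 -0.7 -2.6] [-0.04 -0.01 -0.04] [ 0.5072 -0.3341  0.26  ] [0.9966 0.0819 0.     0.    ] 46.7833
```

View pics/held.png

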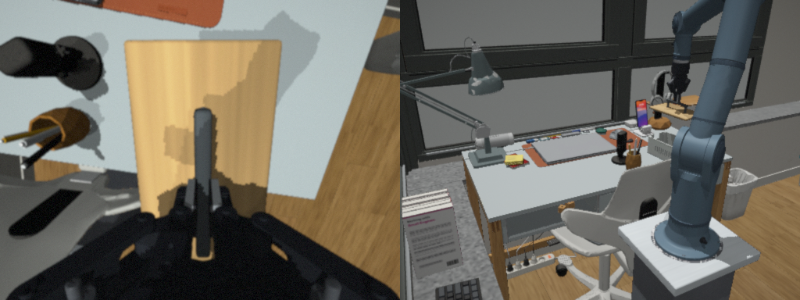

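The picture shows the lid held straight: far corners at (125,41) and (281,41), bar vertical in the image, mic and pot standing. I'll check the pitch and offset from the far corners.

Run:
```python
from put import *
M=np.load("M_L.npy"); im=cv2.imread("pics/held_full.png"); h=cv2.cvtColor(im,cv2.COLOR_BGR2HSV)
wd=((h[:,:,0]>8)&(h[:,:,0]<24)&(h[:,:,1]>60)&(h[:,:,2]>90))
cols=[c for c in range(180,340,8)]; top=[np.argmax(wd[:,c]) for c in cols]; print(top)
rows=range(70,190,20); print([(r,next(c for c in range(120,260) if wd[r,c:c+6].all()),next(c for c in range(400,300,-1) if wd[r,c-6:c].all())) for r in rows])
R=np.array([[np.cos(.1637),-np.sin(.1637)],[np.sin(.1637),np.cos(.1637)]])
for t in(-.1,-.05,0,.05,.1):
    out=[]
    for x,y in((.107,.06),(.107,-.06),(.03,.06),(.03,-.06)):
        w=np.r_[R@[x*np.cos(t),y]+[.5072,-.3341],.229+x*np.sin(t),1]; p=M@w; out.append((p[:2]/p[2]).round(1).tolist())
    print("pitch",t,out)
```

```text
[np.int64(0), np.int64(0), np.int64(0), np.int64(0), np.int64(0), np.int64(0), np.int64(0), np.int64(0), np.int64(0), np.int64(0), np.int64(0), np.int64(0), np.int64(0), np.int64(0), np.int64(51), np.int64(51), np.int64(51), np.int64(51), np.int64(51), np.int64(51)]
[(70, 160, 359), (90, 162, 357), (110, 164, 355), (130, 167, 353), (150, 169, 351), (170, 171, 349)]
pitch -0.1 [[162.0, 53.1], [356.2, 53.1], [170.4, 176.1], [347.8, 176.2]]
pitch -0.05 [[159.0, 50.9], [359.2, 51.0], [169.7, 176.5], [348.5, 176.6]]
pitch 0 [[155.8, 49.1], [362.4, 49.2], [169.0, 177.1], [349.2, 177.2]]
pitch 0.05 [[152.4, 47.7], [365.7, 47.8], [168.3, 177.7], [349.9, 177.8]]
pitch 0.1 [[148.9, 46.8], [369.2, 46.9], [167.6, 178.5], [350.6, 178.6]]
```

Pitch is about 0 (within 0.03 rad), and the lid is centred within 2 mm. I lower it to 15 mm above the rim.

Run:
```python
from put import *
q=down(.1637)
movel([.5072,-.3342,.148],q,speed=.06); pause(.5)
print(read_finger_gap(),read_grasp_force(),read_ft_force().round(1),read_ft_torque().round(2),read_eef_pos().round(4),read_joint_vel().round(3),read_time_s())
im=read_camera("wrist"); t=read_camera("top"); cv2.imwrite("pics/fin.png",np.hstack((cv2.resize(im,(400,300)),cv2.resize(t[130:280,310:510],(400,300),interpolation=2)))[:,:,::-1])
```

```text
0.007620595656118556 78.36102426052094 [ 0.9  0.2 -3.8] [0.04 0.02 0.02] [ 0.5072 -0.3342  0.148 ] [ 0.001  0.001 -0.002  0.    -0.     0.002  0.   ] 49.4
```

View pics/fin.png

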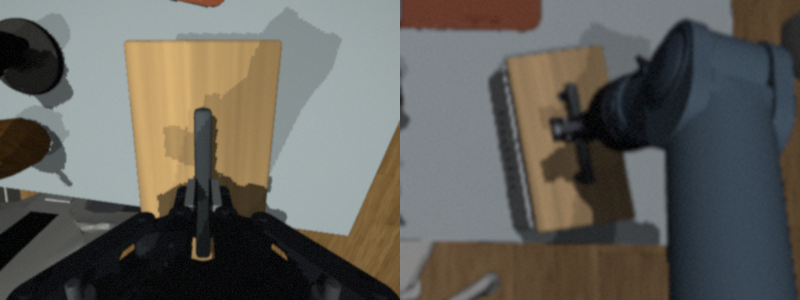

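The final picture shows the lid square over the box, with far corners at (125,41) and (281,41), unchanged in the grip. The force reads only the lid's weight, so nothing else is touching it.

```bash
python3 -c "
from bench import *
print(sign_off())"
```

```text
the job is handed in; nothing more can be done
None
```

I handed the job in at about 49 s: both bricks lie flat in the cable box, and the arm is holding the lid level, centred and square about 15 mm above the rim by my measurements; the verdict was not shown.

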